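# Dock the engine parts tray and show the connecting rod to the inspection camera

### The job

Slide the blue parts tray with the orange grip into the aluminium holder until it is fully home against the back stop, then pick the connecting rod out of the tray and hold it up to the inspection camera: lying flat and level, the middle of its shank straight above the yellow spot and at the height of the lens, its length square across the lens's line of sight (either end to the left). Finish while still holding it there, still, in the gripper alone; the piston stays standing in the tray, the tray stays home, and the other things on the bench are left where they are.

Things in the scene. Friction and masses are not known exactly. Their poses are not given: they have to be found in the camera images.
- holder: Fixed aluminium holder, left or right. Origin on the bench where the tray's origin lies when home; x = push-in direction. Back stop 30 mm high, face at x = 82.5 mm. Side rails x = 0 to 90, inner faces y = +-105 mm (3 mm play each side), with lips over the tray's edges 9 to 13 mm up, in to y = +-97.5. Yellow guides flare to y = +-120 at x = -30. Line the tray up before it enters.
- tray: Loose blue tray, 0.45 kg, on the bench 105 to 130 mm short of home, a bit aside and askew. Origin: centre of underside; x towards the holder. Base 165 (x) by 204 (y), 4 mm thick; walls 4 mm thick, tops 22 mm above the bench, outer faces x = +-82.5, y = +-94; middle wall along x at y = 0. Two compartments 157 by 88 mm, centred at y = +-46: the rod lies in one, the piston stands in the other.
- tray_middle (a point): The tray's origin as a point (centre of its underside), same axes as the tray. At (0, 0, 0) of the holder when fully home.
- tray_fin (a point): Centre of the orange grip fin on the tray's near end: an upright plate 56 mm long (along tray x), 12 mm thick (along tray y), from 10 to 48 mm above the bench (centre 29 mm), 110.5 mm from the tray's centre towards -x. Pinch it from above across its thickness; sliding takes 5 to 20 N, more if pressed down.
- rod: The connecting rod as a body, same axes as point rod_middle; origin 12 mm below that point.
- rod_middle (a point): Mid-shank, half-way up, of the aluminium connecting rod (0.18 kg) lying flat in the tray. x along the rod to the big eye, z up. Shank 16 mm wide (y), 18 thick (z), 44 mm free to grip; 7 to 25 mm above the bench (middle 16). Big eye 48 mm wide at x = 48, small eye 28 wide at x = -37; both 24 thick. 30 mm free beside the shank to the tray walls: open the fingers only about 45 mm.
- piston: Aluminium piston standing in the other compartment, 58 mm across, 45 mm high, 0.15 kg; origin at the centre of its underside. Stays there.
- stand: Fixed inspection stand; its place and yaw change, left or right. Origin: centre of the underside of its grey base plate, 260 (x) by 110 (y) mm, 8 mm thick. A mast at x = 95 mm carries a black camera head, 56 mm wide and 48 mm high, centre and lens axis 200 mm above the bench, top at 224 mm. The lens looks along -x (towards the robot, more or less).
- lens (a point): Centre of the lens's front glass, 200 mm above the bench, at x = 37 mm of the stand; same axes as the stand.
- view_point (a point): The viewing point in the air where the middle of the rod's shank belongs: straight above the yellow spot (26 mm across) on the base plate, at lens height (200 mm above the bench), 122 mm in front of the lens. Same axes as the stand: x towards the lens; the rod should lie along y, level.
- wrench: Steel wrench lying at the left; bystander.
- hammer: Hammer lying at the right; bystander.
- spray_can: Orange-labelled can, 66 mm across, 190 mm high, standing at the left; bystander.
- jar: Jar with red cap, 70 mm across, 85 mm high, standing at the right; bystander.
- carton: Cardboard carton 50 by 60 by 50 mm towards the back in the middle; bystander.
- mug: Blue mug 80 mm across, 90 mm high, at the right near the robot; bystander.
There are look-alikes about, which are no part of the job. Leave any black or purple look-alike of the rod alone. Of the things that look like the piston, take the one that is farthest from the robot's base at the start.

How it is judged:
By the outcome, as a careful person would: the job done as asked, in the order asked, and still so for the second after the job is handed in, while the arm keeps its last pose, push and grip.
It also fails if it takes over 56 s, if anything falls off the work surface, if the arm or the gripper's body presses on something with over 40 N, if the wrist force passes 120 N, or if a joint passes its speed limit or range.

### The arm

A 6-joint arm with a two-finger parallel gripper is mounted at the origin on the work surface. World frame = base frame: x ahead of the robot, y to its left, z up, the work surface at z = 0. Lengths are in m, angles in degrees, forces in N, time in s.
With the tool pointing down it reaches from about 0.4 to 0.825 m from the base axis. Payload 7 kg.
Tool frame: the origin (TCP) lies midway between the tips of the shut fingers; the grasp point (between the pads) lies 19 mm behind it (ctrl.hold_point_z is the distance from the TCP to the grasp point, in m); z points along the fingers, y is the line along which they close (so a half turn about z gives the same grasp; the last joint's range is limited). The gripper opens to 88 mm and grips with 3 to 60 N. Pads are 19 mm wide; open, the fingers measure 130 mm over their backs; the gripper's body (78 mm by 193 mm) begins 47 mm behind the grasp point.
Start: joints at [-58.321, 20.546, 0.682, 0, -70.136, -16.507], TCP at [0.177, -0.651, 0.227] pointing down, gripper open.
Joint ranges: [-176.03, 176.03], [-82.01, 121.73], [-58.28, 71.71], [-173.87, 95.51], [-174.79, -0.11], [-173.66, 173.66]. Speed limits (degrees/s): [136.94, 136.94, 172.46, 180, 180, 180].

### API

Orientations are given as [roll, pitch, yaw] about the fixed x, y, z axes, in that order (R = Rz(yaw) Ry(pitch) Rx(roll)).
In Python, from plant import ctrl gives the robot as it stands.
- The arm moves only by the tool apply_moves, never from a script. Its argument "deltas" is a list of rows, each an object with "fingers": the finger opening in mm, from 0 to 87.6; "delta_pos": the shift along the tool's x, y, z in mm, a list of three; "angular": the turn, a rotation vector about the tool's x, y, z in degrees, a list of three. A call has 1 to 10 rows; each row is the pose to reach, as a shift and turn from the pose commanded when the call began, along the tool's axes at that moment; what a row does not reach only later rows make up. A row lasts 1/10 s, in which the tool goes at most 50 mm and 8.59 degrees, less where a joint would pass 70% of its speed; a pose out of reach is approached as far as the arm can. A call with a gripper value outside its range is refused whole. The fingers move at their own pace and stop on an object; the grip force is fixed at half the most. Time passes only in rows, so rows that repeat a pose let the fingers close. It gives the time, the measured TCP pose, the force, the opening and the grip force at its end, in the units of the state.
- ctrl.get_obs(): the state, without advancing time (a new reading comes with each control period).
- ctrl.snapshot(name): name is "side" or "top"; returns the picture (420x560x3 uint8, red, green, blue); there is no depth.
- ctrl.camera_params(name): a dict with "fx", "fy", "cx", "cy" (pixels), "cam_to_world" (4x4, takes a point from camera to world coordinates). Camera axes: x right, y up, looking along -z (the intrinsics and any distortion apply to the point x, -y, -z); pixel columns grow to the right and rows downward; lengths in m; the calibration is good to about 2 mm. A picture is of the moment at which its call begins. camera_params takes no time and is no camera call.
- ctrl.close_job(): hands the job in; it is judged then, once.
The state is a dict: "clock": time; "joint_pos": joint angles; "qvel": joint speeds; "tau": joint torques, N m; "tool_pos": TCP position; "orientation": TCP orientation; "force": force on the tool from outside, world axes, zero at the start; "moment": the same for the moment, N m; "opening": finger opening in m; "gripper_force": force on a finger pad.
Only numpy, scipy, OpenCV 4.12 (cv2) and the standard library are available. Lean on these libraries where they do the work, as an engineer would, in place of code of your own. Each camera call takes 0.05 s, during which the arm holds its last target. There are 200 camera calls.

## Working session

There is one attempt and no reset: what is moved stays moved. The work goes in short steps, Python scripts to look and compute and a tool call to move; the robot and the scene stay as the last step left them, time stands still between calls to the robot, and variables do not carry over. Pictures are saved under pics/ and viewed, at most 10 in all, crops included, and the job is handed in when it is done.

Besides the shell and the picture viewer there is one more tool, called as name(argument=value, ...), one argument or row to a line, values as JSON. apply_moves: Moves the arm, as the interface text tells. Its arguments: {"type":"object","properties":{"deltas":{"type":"array"}},"required":["deltas"]}

```bash
ls; mkdir -p pics; python3 - <<'E'
from plant import ctrl
import cv2,numpy as np
np.set_printoptions(precision=4,suppress=True)
for n in("top","side"):
    im=ctrl.snapshot(n); cv2.imwrite(f"pics/{n}0.png",im[:,:,::-1]); print(ctrl.camera_params(n))
print(ctrl.get_obs(),ctrl.hold_point_z)
E
```

```text
pics
{'fx': 454.0496283088396, 'fy': 454.0496283088396, 'cx': 281.86944676616025, 'cy': 212.01056678062943, 'cam_to_world': array([[ 0.0283,  0.98  , -0.1968,  0.2409],
       [-0.9996,  0.0293,  0.0018, -0.0576],
       [ 0.0075,  0.1966,  0.9805,  1.6477],
       [ 0.    ,  0.    ,  0.    ,  1.    ]])}
{'fx': 406.3143091139437, 'fy': 406.3143091139437, 'cx': 279.61426279232205, 'cy': 205.35625660137174, 'cam_to_world': array([[-0.7115,  0.4142, -0.5676, -0.2345],
       [-0.7025, -0.4   ,  0.5886,  0.7123],
       [ 0.0167,  0.8175,  0.5756,  0.8848],
       [ 0.    ,  0.    ,  0.    ,  1.    ]])}
{'clock': 0.1, 'joint_pos': array([-58.3221,  20.589 ,   0.6398,  -0.0196, -70.137 , -16.5052]), 'qvel': array([ 0.0677, -0.2117,  0.1515,  0.0216,  0.0377, -0.0551]), 'tau': array([ -0.0008, -58.4164,  29.3751,   7.0155,   0.0102,  -0.0001]), 'tool_pos': array([ 0.1765, -0.6511,  0.2257]), 'orientation': array([ 179.9121,   -0.0069, -164.834 ]), 'force': array([-1.4017,  0.0483, -0.2773]), 'moment': array([ 0.0168, -0.0304, -0.0431]), 'gripper_force': 0.0, 'opening': 0.08754288271659369} 0.0188
```

View pics/top0.png

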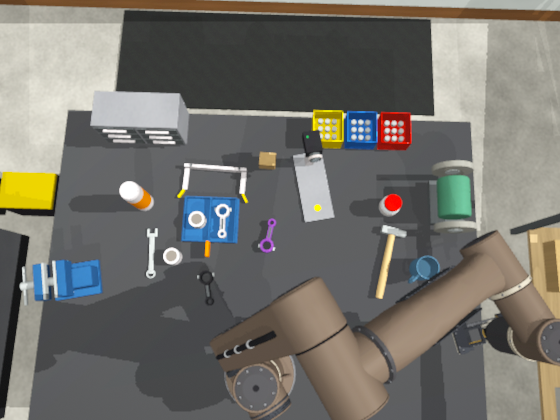

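View pics/side0.png

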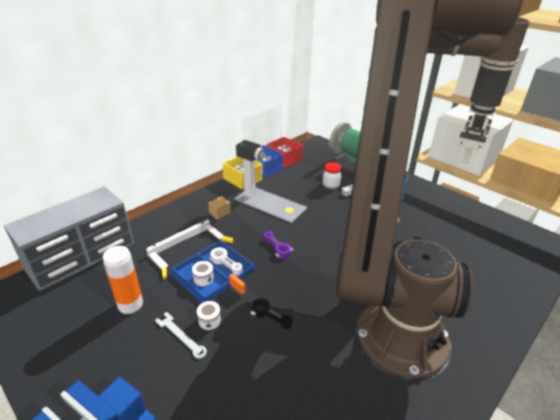

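The top view shows the tray at about (210,220), its orange fin at (207,248) and the holder at (213,178) with yellow guide tips at (183,193) and (244,197). The rod is in the right-hand compartment at (223,220) and the piston is at (197,219). The look-alike piston is at (172,256). The stand's plate is at (313,187), with the yellow spot at (317,208). The side view agrees.

```bash
cat > h.py <<'E'
import cv2,numpy as np
np.set_printoptions(precision=4,suppress=True)
from plant import ctrl
P={n:ctrl.camera_params(n) for n in("top","side")}
def ray(n,uv):
    p=P[n];uv=np.atleast_2d(uv).astype(float)
    d=np.c_[(uv[:,0]-p["cx"])/p["fx"],-(uv[:,1]-p["cy"])/p["fy"],-np.ones(len(uv))]
    T=p["cam_to_world"];return T[:3,3],d@T[:3,:3].T
def plane(n,uv,z):
    o,d=ray(n,uv);return o+d*((z-o[2])/d[:,2])[:,None]
def proj(n,X):
    p=P[n];T=p["cam_to_world"];c=(np.atleast_2d(X)-T[:3,3])@T[:3,:3]
    return np.c_[p["cx"]+p["fx"]*c[:,0]/-c[:,2],p["cy"]-p["fy"]*c[:,1]/-c[:,2]]
def blobs(n,im,lo,hi,box,amin=8):
    hsv=cv2.cvtColor(im,cv2.COLOR_RGB2HSV);m=cv2.inRange(hsv,lo,hi)
    k=np.zeros_like(m);x0,y0,x1,y1=box;k[y0:y1,x0:x1]=m[y0:y1,x0:x1]
    N,L,S,C=cv2.connectedComponentsWithStats(k)
    return [(C[i],S[i],(L==i).astype(np.uint8)) for i in range(1,N) if S[i,4]>=amin]
E
python3 - <<'E'
from h import *
T=cv2.imread("pics/top0.png")[:,:,::-1].copy();S=cv2.imread("pics/side0.png")[:,:,::-1].copy()
cv2.imwrite("pics/crop1.png",cv2.resize(T[120:270,155:345],None,fx=4,fy=4,interpolation=cv2.INTER_CUBIC)[:,:,::-1])
def rep(l,n,im,lo,hi,box,z,a=8):
    for c,s,m in blobs(n,im,lo,hi,box,a):
        r=cv2.minAreaRect(np.argwhere(m)[:,::-1].astype(np.float32))
        print(l,n,c,s[:5],"->",plane(n,c,z)[0],"rect",r)
rep("fin","top",T,(5,150,120),(18,255,255),(180,230,240,265),.048)
rep("fin","side",S,(3,150,120),(18,255,255),(220,265,260,300),.029)
rep("tray","top",T,(95,120,50),(125,255,255),(170,185,245,250),.022,100)
rep("yel","top",T,(22,120,120),(35,255,255),(170,170,345,225),.008,3)
rep("yel","side",S,(20,120,120),(35,255,255),(140,200,310,285),.008,3)
E
```

```text
fin top [208.08 250.32] [204 241   7  16  25] -> [0.4163 0.1958 0.048 ] rect ((206.99656677246094, 248.54139709472656), (5.065774917602539, 15.197322845458984), 4.763640880584717)
fin side [237.1351 283.9784] [230 275  15  19 185] -> [0.4192 0.2031 0.029 ] rect ((236.88002014160156, 283.6600036621094), (21.400001525878906, 10.800000190734863), 36.869895935058594)
tray top [209.6838 219.1437] [ 181  196   59   47 1907] -> [0.5328 0.201  0.022 ] rect ((209.94395446777344, 219.06944274902344), (56.85660171508789, 45.61377716064453), 2.0454084873199463)
yel top [180.65 193.15] [177 189   8   9  40] -> [0.63   0.3165 0.008 ] rect ((180.66000366210938, 193.12001037597656), (4.0, 9.399999618530273), 36.869895935058594)
yel top [244.1714 197.8857] [241 194   7   9  35] -> [0.6191 0.0804 0.008 ] rect ((244.2000274658203, 197.90005493164062), (9.838699340820312, 3.1304948329925537), 63.43495178222656)
yel top [317.0571 207.4286] [314 205   7   6  35] -> [ 0.5911 -0.1901  0.008 ] rect ((317.0, 207.5), (5.0, 6.0), 90.0)
yel side [288.5789 209.4211] [286 208   6   4  19] -> [ 0.5887 -0.1895  0.008 ] rect ((288.5, 209.5), (3.0, 5.0), 90.0)
yel side [227.8033 238.9508] [222 236  12   7  61] -> [0.6134 0.0793 0.008 ] rect ((227.64707946777344, 238.9117889404297), (10.914102554321289, 5.820854663848877), 14.03624439239502)
yel side [164.1  272.92] [162 268   5  11  50] -> [0.6235 0.3178 0.008 ] rect ((164.0, 273.0), (10.0, 4.0), 90.0)
```

```bash
python3 - <<'E'
import cv2
i=cv2.imread("pics/top0.png")
cv2.imwrite("pics/crop2.png",cv2.resize(i[122:268,158:348],None,fx=4,fy=4,interpolation=cv2.INTER_CUBIC))
E
```

```text
(no output)
```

View pics/crop2.png

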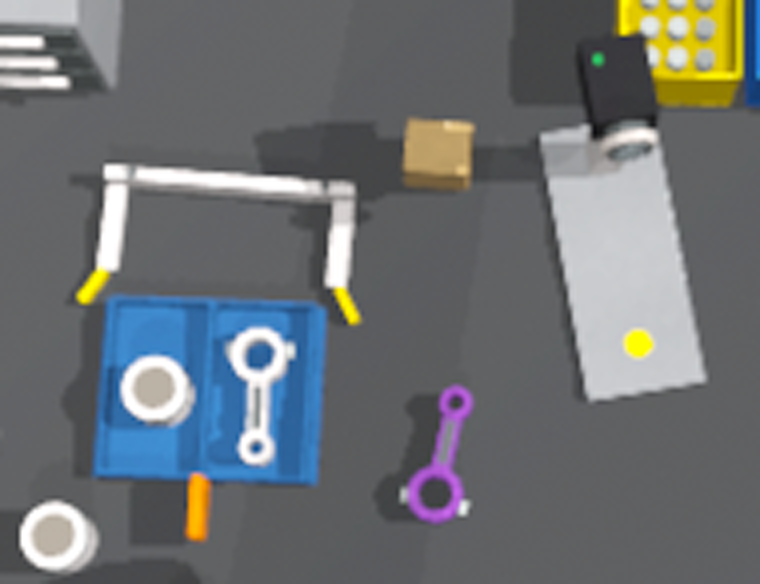

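The crop shows the blue tray with its corners at crop (108,298), (327,305), (318,483) and (95,475). The fin runs from (199,476) to (197,540). The rod's big eye is at (258,353) and its small eye at (256,447). The stand plate runs from (543,135)–(660,150) down to (590,401)–(705,379), with the spot at (638,343).

```bash
cat >> h.py <<'E'
def tray(im,box=(165,140,250,255)):
    """tray centre, yaw from the four outline edges in the top view"""
    b=max(blobs("top",im,(95,120,40),(125,255,255),box,100),key=lambda b:b[1][4])
    h=cv2.convexHull(np.argwhere(b[2])[:,::-1].astype(np.int32)).reshape(-1,2)
    m=np.zeros(im.shape[:2],np.uint8);cv2.fillConvexPoly(m,h,1)
    x0,y0,w,hh=cv2.boundingRect(h)
    us=np.arange(x0+10,x0+w-10);vs=np.arange(y0+10,y0+hh-8)
    raw=b[2]
    far=plane("top",[(u,np.argmax(m[:,u])-.5) for u in us],.022)
    near=plane("top",[(u,len(m)-1-np.argmax(m[::-1,u])+.5) for u in us if not 203<u<213],.0)
    L=plane("top",[(np.argmax(m[v])-.5,v) for v in vs],.004)
    R=plane("top",[(m.shape[1]-1-np.argmax(m[v,::-1])+.5,v) for v in vs],.004)
    f=lambda A,i,j:np.polyfit(A[:,i],A[:,j],1)
    return {"far":(far[:,:2].mean(0),f(far,1,0)[0]),"near":(near[:,:2].mean(0),f(near,1,0)[0]),
            "L":(L[:,:2].mean(0),f(L,0,1)[0]),"R":(R[:,:2].mean(0),f(R,0,1)[0])}
def centre(n,im,lo,hi,box,z,amin=3):
    return [plane(n,c,z)[0] for c,s,m in blobs(n,im,lo,hi,box,amin)]
E
python3 - <<'E'
from h import *
T=cv2.imread("pics/top0.png")[:,:,::-1].copy();S=cv2.imread("pics/side0.png")[:,:,::-1].copy()
for k,v in tray(T).items(): print(k,v[0],np.degrees(np.arctan(v[1])))
for c,s,m in blobs("top",T,(4,120,60),(20,255,255),(195,236,220,265)):
    q=np.argwhere(m)[:,::-1].astype(np.float32);print("fin",c,s,plane("top",c,.045)[0],"ends",[plane("top",q[q[:,1]==v].mean(0),.048)[0][:2] for v in range(s[1],s[1]+s[3],3)])
# stand plate: grey pixels, side edges
hsv=cv2.cvtColor(T,cv2.COLOR_RGB2HSV)
m=cv2.inRange(hsv,(0,0,120),(179,60,215));b=np.zeros_like(m);b[150:228,285:340]=m[150:228,285:340]
b=cv2.morphologyEx(b,cv2.MORPH_CLOSE,np.ones((9,9)))
vs=range(175,206);
for nm,e in(("l",[(np.argmax(b[v]>0)-.5,v) for v in vs]),("r",[(559-np.argmax(b[v,::-1]>0)+.5,v) for v in range(168,214)])):
    X=plane("top",e,.008);p=np.polyfit(X[:,0],X[:,1],1);print("plate",nm,p,np.degrees(np.arctan(p[0])),np.std(X[:,1]-np.polyval(p,X[:,0])))
# holder back stop top (white) line and rails
m=cv2.inRange(hsv,(0,0,150),(179,70,255))
us=range(192,236);e=[(u,160+np.average(np.arange(20),weights=m[160:180,u]+1e-6)) for u in us]
X=plane("top",e,.030);p=np.polyfit(X[:,1],X[:,0],1);print("stop",X.mean(0),np.degrees(np.arctan(p[0])))
for nm,(a,c) in(("L",(178,194)),("R",(234,250))):
    e=[(a+np.average(np.arange(c-a),weights=m[v,a:c]+1e-6),v) for v in range(174,187)]
    X=plane("top",e,.013);p=np.polyfit(X[:,0],X[:,1],1);print("rail",nm,X.mean(0),np.degrees(np.arctan(p[0])))
E
```

```text
far [0.6199 0.205 ] 0.2058828765715712
near [0.4515 0.196 ] -0.003538818978110394
L [0.5299 0.3069] -0.7149357253783721
R [0.5361 0.0977] -0.8830300443729873
fin [207.2698 248.8095] [204 241   7  16  63] [0.4219 0.1995 0.045 ] ends [array([0.4493, 0.2016]), array([0.4387, 0.1975]), array([0.428 , 0.1968]), array([0.4173, 0.1985]), array([0.4067, 0.2008]), array([0.3961, 0.1984])]
plate l [ 0.2023 -0.2527] 11.436833789447428 0.0010999589544270444
plate r [ 0.2009 -0.3673] 11.35992674395862 0.0011133797834533914
stop [0.7284 0.1973 0.03  ] 2.9300896934278553
rail L [0.6796 0.301  0.013 ] -3.87748222247576
rail R [0.6861 0.0881 0.013 ] -1.0617623663982745
```

```bash
cat >> h.py <<'E'
from scipy.spatial.transform import Rotation as Ro
def go(*targets):
    """tool-frame deltas (mm, deg) from the present pose to each (x,y,z TCP, yaw), tool down"""
    o=ctrl.get_obs();R=Ro.from_euler("xyz",o["orientation"],degrees=True)
    for x,y,z,yaw in targets:
        d=R.inv().apply(np.array([x,y,z])-o["tool_pos"])*1000
        r=(R.inv()*Ro.from_euler("xyz",[180,0,yaw],degrees=True)).as_rotvec(degrees=True)
        print((x,y,z,yaw),"d",d.round(1),"rot",r.round(2),"rows",np.linalg.norm(d)/50)
    print(o["clock"],o["tool_pos"],o["orientation"],"F",o["force"],"open",o["opening"],o["gripper_force"])
E
python3 -c "
from h import *
go((.45,-.3,.22,180),(.4235,.2005,.12,180))"
```

```text
(0.45, -0.3, 0.22, 180) d [-355.8  267.3    6.1] rot [ 0.09 -0.02 15.17] rows 8.900879714267893
(0.4235, 0.2005, 0.12, 180) d [-461.2  757.1  106.8] rot [ 0.09 -0.02 15.17] rows 17.85850101517829
0.1 [ 0.1765 -0.6511  0.2257] [ 179.9121   -0.0069 -164.834 ] F [-1.4017  0.0483 -0.2773] open 0.08754288271659369 0.0
```

apply_moves(
  deltas=[
    {"fingers": 80, "delta_pos": [-356, 267, 6], "angular": [0, 0, 15.2]},
    {"fingers": 80, "delta_pos": [-356, 267, 6], "angular": [0, 0, 15.2]},
    {"fingers": 80, "delta_pos": [-356, 267, 6], "angular": [0, 0, 15.2]},
    {"fingers": 80, "delta_pos": [-356, 267, 6], "angular": [0, 0, 15.2]},
    {"fingers": 80, "delta_pos": [-356, 267, 6], "angular": [0, 0, 15.2]},
    {"fingers": 80, "delta_pos": [-356, 267, 6], "angular": [0, 0, 15.2]},
    {"fingers": 80, "delta_pos": [-356, 267, 6], "angular": [0, 0, 15.2]},
    {"fingers": 80, "delta_pos": [-356, 267, 6], "angular": [0, 0, 15.2]},
    {"fingers": 80, "delta_pos": [-356, 267, 6], "angular": [0, 0, 15.2]},
  ],
)

```text
clock: 1.0
tool_pos: [0.4512, -0.2985, 0.2205]
orientation: [180.0, 0.0, 180.0]
force: [1.9, -0.6, 0.3]
opening: 0.0794
gripper_force: 0.0
```

```bash
python3 -c "
from h import *
go((.4235,.2005,.12,180))"
```

```text
(0.4235, 0.2005, 0.12, 180) d [ 27.8 499.  100.6] rot [ 0.01  0.   -0.01] rows 10.195966275910223
1.0 [ 0.4512 -0.2985  0.2205] [179.992    0.0033 179.9936] F [ 1.8979 -0.6439  0.3   ] open 0.07936727443323874 0.0
```

apply_moves(
  deltas=[
    {"fingers": 60, "delta_pos": [28, 499, 95], "angular": [0, 0, 0]},
    {"fingers": 60, "delta_pos": [28, 499, 95], "angular": [0, 0, 0]},
    {"fingers": 60, "delta_pos": [28, 499, 95], "angular": [0, 0, 0]},
    {"fingers": 60, "delta_pos": [28, 499, 95], "angular": [0, 0, 0]},
    {"fingers": 60, "delta_pos": [28, 499, 95], "angular": [0, 0, 0]},
    {"fingers": 60, "delta_pos": [28, 499, 95], "angular": [0, 0, 0]},
    {"fingers": 60, "delta_pos": [28, 499, 95], "angular": [0, 0, 0]},
    {"fingers": 60, "delta_pos": [28, 499, 95], "angular": [0, 0, 0]},
    {"fingers": 60, "delta_pos": [28, 499, 95], "angular": [0, 0, 0]},
    {"fingers": 60, "delta_pos": [28, 499, 95], "angular": [0, 0, 0]},
  ],
)

```text
clock: 2.0
tool_pos: [0.4223, 0.1918, 0.127]
orientation: [180.0, 0.0, 180.0]
force: [1.5, -0.0, 0.4]
opening: 0.0603
gripper_force: 0.0
```

apply_moves(
  deltas=[
    {"fingers": 60, "delta_pos": [0, 0, 0], "angular": [0, 0, 0]},
    {"fingers": 60, "delta_pos": [0, 0, 0], "angular": [0, 0, 0]},
  ],
)

```text
clock: 2.2
tool_pos: [0.4224, 0.1907, 0.1265]
orientation: [-179.9, -0.1, -179.9]
force: [0.3, -0.8, -0.3]
opening: 0.06
gripper_force: 0.0
```

```bash
python3 - <<'E'
from h import *
go((.4235,.2005,.015,180))
S=ctrl.snapshot("side");T=ctrl.snapshot("top")
a=cv2.resize(S[180:320,140:340],None,fx=3,fy=3,interpolation=cv2.INTER_CUBIC);b=cv2.resize(T[160:300,150:350],None,fx=3,fy=3,interpolation=cv2.INTER_CUBIC)[:,:200*3]
cv2.imwrite("pics/a.png",cv2.resize(np.vstack([a,b])[:,:,::-1],(428,600)))
cv2.imwrite("pics/s1.png",S[:,:,::-1])
E
```

```text
(0.4235, 0.2005, 0.015, 180) d [ -1.3   9.9 111.5] rot [-0.07 -0.07  0.12] rows 2.2393229207934398
2.2 [0.4224 0.1907 0.1265] [-179.9303   -0.0714 -179.8751] F [ 0.2628 -0.8172 -0.2821] open 0.060049022565743106 0.0
```

View pics/a.png

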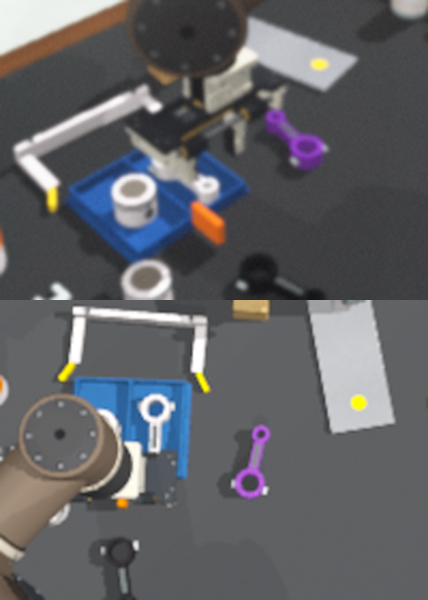

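The gripper sits above the fin, with its fingers spread across the tray's y direction. The fin is at crop (208,222) in the side half of the picture. I'll descend and pinch.

apply_moves(
  deltas=[
    {"fingers": 60, "delta_pos": [-1, 10, 40], "angular": [0, 0, 0]},
    {"fingers": 50, "delta_pos": [-1, 10, 75], "angular": [0, 0, 0]},
    {"fingers": 45, "delta_pos": [-1, 10, 100], "angular": [0, 0, 0]},
    {"fingers": 40, "delta_pos": [-1, 10, 111], "angular": [0, 0, 0]},
    {"fingers": 20, "delta_pos": [-1, 10, 111], "angular": [0, 0, 0]},
    {"fingers": 0, "delta_pos": [-1, 10, 111], "angular": [0, 0, 0]},
    {"fingers": 0, "delta_pos": [-1, 10, 111], "angular": [0, 0, 0]},
    {"fingers": 0, "delta_pos": [-1, 10, 111], "angular": [0, 0, 0]},
    {"fingers": 0, "delta_pos": [-1, 10, 111], "angular": [0, 0, 0]},
    {"fingers": 0, "delta_pos": [-1, 10, 111], "angular": [0, 0, 0]},
  ],
)

```text
clock: 3.3
tool_pos: [0.425, 0.201, 0.0175]
orientation: [179.9, 0.1, -180.0]
force: [-2.2, 1.8, 7.6]
opening: 0.0119
gripper_force: 30.0
```

```bash
python3 - <<'E'
from h import *
go((.4235,.2005,.015,180))
T=ctrl.snapshot("top")
for k,v in tray(T).items(): print(k,v[0],np.degrees(np.arctan(v[1])))
cv2.imwrite("pics/t2.png",T[:,:,::-1])
E
```

```text
(0.4235, 0.2005, 0.015, 180) d [ 1.5 -0.5  2.5] rot [0.11 0.13 0.04] rows 0.05890608338839291
3.3 [0.425  0.201  0.0175] [ 179.8865    0.1253 -179.9592] F [-2.2397  1.7568  7.6339] open 0.011936889113217712 30.00234156847
far [0.6201 0.2013] 0.27123826252915645
near [0.4947 0.1937] 30.0961972475761
L [0.5315 0.2528] 54.0156564149493
R [0.5362 0.0972] -0.19739032121259747
```

apply_moves(
  deltas=[
    {"fingers": 0, "delta_pos": [0, 1, -2], "angular": [0, 0, 0.4]},
    {"fingers": 0, "delta_pos": [-1, 2, -2], "angular": [0, 0, 0.8]},
    {"fingers": 0, "delta_pos": [-1, 3, -2], "angular": [0, 0, 1.2]},
    {"fingers": 0, "delta_pos": [-2, 4, -2], "angular": [0, 0, 1.6]},
    {"fingers": 0, "delta_pos": [-3, 5, -2], "angular": [0, 0, 2.0]},
    {"fingers": 0, "delta_pos": [-4, 6, -2], "angular": [0, 0, 2.4]},
    {"fingers": 0, "delta_pos": [-5, 6.5, -2], "angular": [0, 0, 2.8]},
    {"fingers": 0, "delta_pos": [-5, 6.5, -2], "angular": [0, 0, 2.8]},
  ],
)

```text
clock: 4.15
tool_pos: [0.4293, 0.2065, 0.0181]
orientation: [180.0, 0.0, 177.1]
force: [-2.3, 1.0, -4.0]
opening: 0.0118
gripper_force: 30.0
```

```bash
python3 - <<'E'
from h import *
go((.4837,.2049,.017,177.2),(.5286,.2027,.017,177.2))
T=ctrl.snapshot("top");S=ctrl.snapshot("side")
for k,v in tray(T).items(): print(k,v[0],np.degrees(np.arctan(v[1])))
a=cv2.resize(S[205:310,140:290],None,fx=4,fy=4,interpolation=cv2.INTER_CUBIC);
cv2.imwrite("pics/b.png",a[:,:,::-1])
E
```

```text
(0.4837, 0.2049, 0.017, 177.2) d [-54.5   1.1   1.1] rot [ 0.    0.   -0.05] rows 1.0896528612015286
(0.5286, 0.2027, 0.017, 177.2) d [-99.4   1.2   1.1] rot [ 0.    0.   -0.05] rows 1.9885270526060497
4.15 [0.4293 0.2065 0.0181] [179.9977   0.0024 177.1476] F [-2.2998  0.9661 -4.035 ] open 0.011807897585619197 30.006673336029053
far [0.6247 0.1979] 2.3969219840288973
near [0.492  0.1887] 31.308216805982156
L [0.5353 0.2531] 50.835563272872385
R [0.5399 0.0971] -2.999864889096965
```

View pics/b.png

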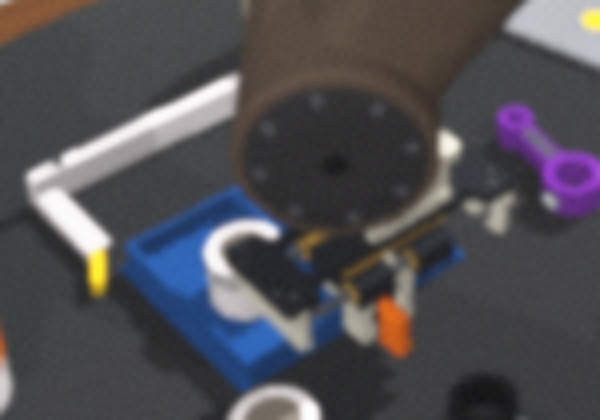

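The tray has turned with the gripper to about -2.7°, and its left front corner at crop (122,245) sits just inside the yellow guide at (97,272). Pushing in now.

apply_moves(
  deltas=[
    {"fingers": 0, "delta_pos": [-7, 0, 0.5], "angular": [0, 0, 0]},
    {"fingers": 0, "delta_pos": [-14, 0, 0.5], "angular": [0, 0, 0]},
    {"fingers": 0, "delta_pos": [-21, 0, 0.5], "angular": [0, 0, 0]},
    {"fingers": 0, "delta_pos": [-28, 0.5, 0.5], "angular": [0, 0, 0]},
    {"fingers": 0, "delta_pos": [-35, 0.5, 0.5], "angular": [0, 0, 0]},
    {"fingers": 0, "delta_pos": [-42, 0.5, 0.5], "angular": [0, 0, 0]},
    {"fingers": 0, "delta_pos": [-49, 0.5, 0.5], "angular": [0, 0, 0]},
  ],
)

```text
clock: 4.95
tool_pos: [0.4786, 0.2043, 0.0176]
orientation: [-180.0, -0.0, 177.2]
force: [-4.0, 0.2, -2.3]
opening: 0.0119
gripper_force: 30.0
```

```bash
python3 - <<'E'
from h import *
go((.5286,.2027,.017,177.2))
T=ctrl.snapshot("top")
for k,v in tray(T).items(): print(k,v[0],np.degrees(np.arctan(v[1])))
E
```

```text
(0.5286, 0.2027, 0.017, 177.2) d [-50.    0.9   0.6] rot [-0.01 -0.01 -0.04] rows 1.0007033188368728
4.95 [0.4786 0.2043 0.0176] [-179.9896   -0.0124  177.1596] F [-4.0173  0.2278 -2.3031] open 0.011946528228132556 29.99565213918686
far [0.6738 0.1971] 2.3172672313346867
near [0.5472 0.1866] 36.239322134589266
L [0.5846 0.2371] 49.8641648783545
R [0.5889 0.0951] -1.2313361672848324
```

Smooth, with no lateral force. Next 42 mm, then a slow approach to the stop.

apply_moves(
  deltas=[
    {"fingers": 0, "delta_pos": [-6, 0, 0], "angular": [0, 0, 0]},
    {"fingers": 0, "delta_pos": [-12, 0, 0], "angular": [0, 0, 0]},
    {"fingers": 0, "delta_pos": [-18, 0, 0], "angular": [0, 0, 0]},
    {"fingers": 0, "delta_pos": [-24, 0.5, 0], "angular": [0, 0, 0]},
    {"fingers": 0, "delta_pos": [-30, 0.5, 0], "angular": [0, 0, 0]},
    {"fingers": 0, "delta_pos": [-36, 0.5, 0], "angular": [0, 0, 0]},
    {"fingers": 0, "delta_pos": [-42, 0.5, 0], "angular": [0, 0, 0]},
  ],
)

```text
clock: 5.7
tool_pos: [0.5205, 0.2028, 0.0177]
orientation: [-180.0, -0.0, 177.2]
force: [-3.6, 0.2, -2.5]
opening: 0.0119
gripper_force: 30.0
```

apply_moves(
  deltas=[
    {"fingers": 0, "delta_pos": [-2, 0, 0], "angular": [0, 0, 0]},
    {"fingers": 0, "delta_pos": [-4, 0, 0], "angular": [0, 0, 0]},
  ],
)

```text
clock: 5.9
tool_pos: [0.5241, 0.2026, 0.0176]
orientation: [-180.0, -0.0, 177.2]
force: [-4.4, 1.0, -1.6]
opening: 0.0118
gripper_force: 30.0
```

apply_moves(
  deltas=[
    {"fingers": 0, "delta_pos": [-2, 0, 0], "angular": [0, 0, 0]},
    {"fingers": 0, "delta_pos": [-4, 0, 0], "angular": [0, 0, 0]},
  ],
)

```text
clock: 6.1
tool_pos: [0.5279, 0.2024, 0.0177]
orientation: [-180.0, -0.0, 177.2]
force: [-4.4, 0.8, -2.8]
opening: 0.0119
gripper_force: 30.0
```

apply_moves(
  deltas=[
    {"fingers": 0, "delta_pos": [-2, 0, 0], "angular": [0, 0, 0]},
    {"fingers": 0, "delta_pos": [-3, 0, 0], "angular": [0, 0, 0]},
  ],
)

```text
clock: 6.3
tool_pos: [0.5309, 0.2023, 0.0176]
orientation: [-180.0, -0.0, 177.2]
force: [-8.4, 4.2, -0.5]
opening: 0.0117
gripper_force: 30.0
```

apply_moves(
  deltas=[
    {"fingers": 0, "delta_pos": [-1, 0, 0], "angular": [0, 0, 0]},
    {"fingers": 0, "delta_pos": [-2, 0, 0], "angular": [0, 0, 0]},
  ],
)

```text
clock: 6.5
tool_pos: [0.5309, 0.2023, 0.0175]
orientation: [-180.0, -0.2, 177.1]
force: [-19.6, 6.8, 6.8]
opening: 0.0118
gripper_force: 30.0
```

apply_moves(
  deltas=[
    {"fingers": 0, "delta_pos": [-1, 0, 0], "angular": [0, 0, 0]},
    {"fingers": 0, "delta_pos": [-2, 0, 0], "angular": [0, 0, 0]},
  ],
)

```text
clock: 6.7
tool_pos: [0.531, 0.2022, 0.0175]
orientation: [-179.9, -0.3, 177.1]
force: [-29.2, 11.2, 14.7]
opening: 0.0119
gripper_force: 30.0
```

apply_moves(
  deltas=[
    {"fingers": 0, "delta_pos": [1, 1, -1], "angular": [0, 0, 0.6]},
    {"fingers": 0, "delta_pos": [0, 1, -1], "angular": [0, 0, 0.6]},
    {"fingers": 0, "delta_pos": [0, 1, -1], "angular": [0, 0, -0.6]},
    {"fingers": 0, "delta_pos": [0, 1, -1], "angular": [0, 0, 0]},
  ],
)

```text
clock: 7.1
tool_pos: [0.531, 0.2023, 0.0175]
orientation: [-179.9, -0.4, 177.1]
force: [-18.7, 5.8, 1.2]
opening: 0.0117
gripper_force: 30.0
```

```bash
python3 - <<'E'
from h import *
go((.5286,.2027,.017,177.2))
T=ctrl.snapshot("top");S=ctrl.snapshot("side")
for k,v in tray(T).items(): print(k,v[0],np.degrees(np.arctan(v[1])))
a=cv2.resize(S[195:300,140:270],None,fx=3,fy=3,interpolation=cv2.INTER_CUBIC);b=cv2.resize(T[155:260,165:265],None,fx=3,fy=3,interpolation=cv2.INTER_CUBIC)
cv2.imwrite("pics/c.png",np.hstack([a,b])[:,:,::-1])
E
```

```text
(0.5286, 0.2027, 0.017, 177.2) d [2.4 0.3 0.6] rot [-0.13 -0.36 -0.08] rows 0.049254551678957224
7.1 [0.531  0.2023 0.0175] [-179.8736   -0.3613  177.1182] F [-18.7478   5.7521   1.1673] open 0.011676613588121963 30.00451236963272
far [0.7246 0.1926] 3.132795372909563
near [0.603  0.1781] 40.46399214122672
L [0.6366 0.2178] 45.61882626280934
R [0.6403 0.0956] 1.9615620132738392
```

View pics/c.png

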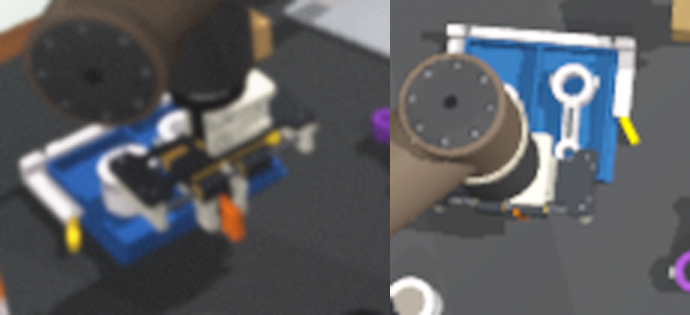

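In both views the tray is flush with the back stop, with the far edge at crop (465–620, 38–46) against the white bar. The force built up without further travel. Now release, rise and step aside to measure the rod.

apply_moves(
  deltas=[
    {"fingers": 35, "delta_pos": [0, 0, 0], "angular": [0, 0, 0]},
    {"fingers": 35, "delta_pos": [0, 0, 0], "angular": [0, 0, 0]},
    {"fingers": 35, "delta_pos": [0, 0, 0], "angular": [0, 0, 0]},
    {"fingers": 35, "delta_pos": [0, 0, -30], "angular": [0, 0, 0]},
    {"fingers": 35, "delta_pos": [0, 0, -80], "angular": [0, 0, 0]},
    {"fingers": 45, "delta_pos": [0, 0, -130], "angular": [0, 0, 0]},
    {"fingers": 45, "delta_pos": [0, -50, -150], "angular": [0, 0, 0]},
    {"fingers": 45, "delta_pos": [0, -100, -150], "angular": [0, 0, 0]},
    {"fingers": 45, "delta_pos": [0, -150, -150], "angular": [0, 0, 0]},
    {"fingers": 45, "delta_pos": [0, -200, -150], "angular": [0, 0, 0]},
  ],
)

```text
clock: 8.2
tool_pos: [0.5258, 0.0053, 0.1698]
orientation: [180.0, 0.2, 177.2]
force: [1.3, 0.5, 0.3]
opening: 0.0451
gripper_force: 0.0
```

```bash
python3 - <<'E'
from h import *
go((.5286,.2027,.017,177.2))
T=ctrl.snapshot("top");S=ctrl.snapshot("side")
cv2.imwrite("pics/t3.png",T[:,:,::-1]);cv2.imwrite("pics/s3.png",S[:,:,::-1])
for k,v in tray(T).items(): print(k,v[0],np.degrees(np.arctan(v[1])))
# rod: bright unsaturated blob
for n,im,box in(("top",T,(205,170,245,215)),("side",S,(200,215,270,275))):
    for c,s,m in blobs(n,im,(0,0,165),(179,70,255),box,25):
        print(n,c,s,plane(n,c,.028)[0])
a=cv2.resize(S[195:300,140:270],None,fx=3,fy=3,interpolation=cv2.INTER_CUBIC);b=cv2.resize(T[155:260,165:265],None,fx=3,fy=3,interpolation=cv2.INTER_CUBIC)
cv2.imwrite("pics/d.png",np.hstack([a,b])[:,:,::-1])
E
```

```text
(0.5286, 0.2027, 0.017, 177.2) d [  7.2 197.2 152.9] rot [0.04 0.16 0.01] rows 4.993232943824758
8.2 [0.5258 0.0053 0.1698] [179.9591   0.1552 177.2122] F [1.3029 0.4853 0.3275] open 0.04506292423607583 0.0
far [0.7254 0.2094] 3.0015455531525057
near [0.6801 0.2049] -21.027612495418435
L [0.6862 0.2933] -22.2981182730167
R [0.6897 0.1762] -69.05102081726042
top [206.0606 209.7273] [205 202   5  13  33] [0.5662 0.2152 0.028 ]
side [212.4426 229.6066] [200 221  24  18 122] [0.6678 0.0995 0.028 ]
side [209.3345 244.6691] [200 232  22  26 278] [0.6131 0.1542 0.028 ]
```

View pics/d.png

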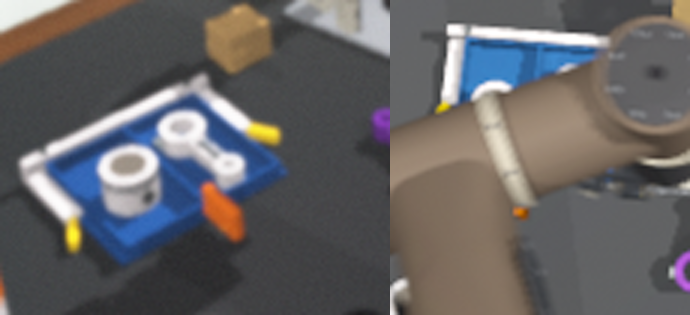

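The arm hides the rod in the top view. In the side view it is clear, with the big eye at crop (182,132) and the small eye at (230,166). Stepping further aside.

apply_moves(
  deltas=[
    {"fingers": 45, "delta_pos": [0, -50, 0], "angular": [0, 0, 0]},
    {"fingers": 45, "delta_pos": [0, -100, 0], "angular": [0, 0, 0]},
    {"fingers": 45, "delta_pos": [0, -150, 0], "angular": [0, 0, 0]},
    {"fingers": 45, "delta_pos": [0, -160, 0], "angular": [0, 0, 0]},
  ],
)

```text
clock: 8.7
tool_pos: [0.5174, -0.1567, 0.169]
orientation: [-180.0, 0.1, 177.0]
force: [0.5, 0.2, -0.2]
opening: 0.045
gripper_force: 0.0
```

```bash
python3 - <<'E'
from h import *
T=ctrl.snapshot("top");S=ctrl.snapshot("side")
cv2.imwrite("pics/t4.png",T[:,:,::-1]);cv2.imwrite("pics/s4.png",S[:,:,::-1])
for k,v in tray(T).items(): print(k,v[0],np.degrees(np.arctan(v[1])))
for n,im,box in(("top",T,(213,172,236,218)),("side",S,(188,225,226,262))):
    for c,s,m in blobs(n,im,(0,0,150),(179,80,255),box,15):
        print(n,c,s,plane(n,c,.028)[0])
        cv2.imwrite(f"pics/m_{n}.png",m*255)
a=cv2.resize(S[220:265,180:235],None,fx=7,fy=7,interpolation=cv2.INTER_CUBIC);b=cv2.resize(T[172:217,205:250],None,fx=7,fy=7,interpolation=cv2.INTER_CUBIC)
cv2.imwrite("pics/e.png",np.hstack([a,b])[:,:,::-1])
E
```

```text
far [0.7249 0.2038] 2.4749152546332063
near [0.58   0.1936] -26.214834608542507
L [0.6379 0.3008] -5.219668901144488
R [0.643  0.1338] -27.333968324182052
top [225.2647 190.2745] [218 184  18  17 204] [0.641  0.1493 0.028 ]
side [206.3409 229.8523] [188 225  36  15 176] [0.681 0.115 0.028]
side [205.8221 243.3008] [191 231  31  27 399] [0.6264 0.1582 0.028 ]
side [190.1017 251.0847] [188 244   6  18  59] [0.6305 0.2161 0.028 ]
```

View pics/e.png

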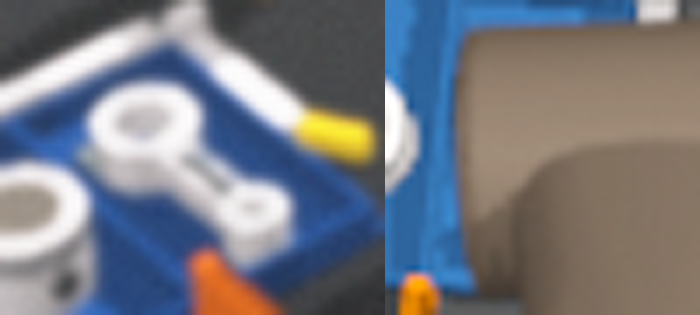

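The side half shows the rod's big eye top centred at crop (145,118) and the small eye at (255,205). In the top half the rod is hidden by the elbow, so I'll combine this view with the earlier top views.

```bash
python3 - <<'E'
from h import *
B,s=plane("side",[(200.3,236.4),(216.0,248.9)],.028)
print("side",B,s,np.linalg.norm(B-s))
T0=cv2.imread("pics/top0.png")[:,:,::-1].copy()
for c,st,m in blobs("top",T0,(0,0,165),(179,75,255),(212,200,236,240),15):
    q=np.argwhere(m)[:,::-1].astype(np.float32);print(c,st,cv2.minAreaRect(q))
b0,s0=plane("top",[(222.1,209.9),(221.6,233.4)],.028);print("top0",b0,s0,np.linalg.norm(b0-s0))
# tray motion: fin grasp (.4250,.2010,yaw0) -> (.531,.2023,yaw -2.88)
R=Ro.from_euler("z",-2.88,degrees=True)
mv=lambda p:R.apply(p-[.425,.201,0])+[.531,.2023,0]
print("moved",mv(b0),mv(s0)); print("topc big",plane("top",(225.3,183.0),.028))
for nm,(b,t) in(("side",(B,s)),("top",(mv(b0),mv(s0)))):
    u=(b-t)/np.linalg.norm(b-t);print(nm,"mid",t+u*37, (b+t)/2-u*5.5e-3,"yaw",np.degrees(np.arctan2(u[1],u[0])))
E
```

```text
side [0.667  0.1501 0.028 ] [0.5821 0.1517 0.028 ] 0.08496169248091141
[222.2921 218.8127] [214 204  18  35 267] ((220.36605834960938, 220.24293518066406), (17.050575256347656, 33.69324493408203), 11.768290519714355)
top0 [0.5673 0.157  0.028 ] [0.4809 0.1541 0.028 ] 0.08638130184638944
moved [0.6709 0.1512 0.028 ] [0.5845 0.1526 0.028 ]
topc big [[0.6686 0.1507 0.028 ]]
side mid [37.5755 -0.5453  0.028 ] [0.6191 0.151  0.028 ] yaw -1.07939881738784
top mid [37.5792 -0.4726  0.028 ] [0.6222 0.152  0.028 ] yaw -0.9681750620867491
```

```bash
python3 -c "
from h import *
go((.6205,.1515,.12,179))"
```

```text
(0.6205, 0.1515, 0.12, 179) d [-86.5 311.1  48.9] rot [-0.01  0.05 -2.02] rows 6.531646919959334
8.8 [ 0.5177 -0.1546  0.1689] [-179.9871    0.0456  176.9821] F [-0.3618  0.1733  0.8328] open 0.045160813602074606 0.0
```

apply_moves(
  deltas=[
    {"fingers": 38, "delta_pos": [-86, 311, 49], "angular": [0, 0, -2]},
    {"fingers": 38, "delta_pos": [-86, 311, 49], "angular": [0, 0, -2]},
    {"fingers": 38, "delta_pos": [-86, 311, 49], "angular": [0, 0, -2]},
    {"fingers": 38, "delta_pos": [-86, 311, 49], "angular": [0, 0, -2]},
    {"fingers": 38, "delta_pos": [-86, 311, 49], "angular": [0, 0, -2]},
    {"fingers": 38, "delta_pos": [-86, 311, 49], "angular": [0, 0, -2]},
    {"fingers": 38, "delta_pos": [-86, 311, 49], "angular": [0, 0, -2]},
    {"fingers": 38, "delta_pos": [-86, 311, 49], "angular": [0, 0, -2]},
    {"fingers": 38, "delta_pos": [-86, 311, 49], "angular": [0, 0, -2]},
  ],
)

```text
clock: 9.7
tool_pos: [0.6183, 0.155, 0.1193]
orientation: [-180.0, -0.0, 179.3]
force: [-1.1, -0.9, -0.7]
opening: 0.038
gripper_force: 0.0
```

```bash
python3 -c "
from h import *
go((.6205,.1515,.03,179),(.6205,.1515,.0065,179))"
```

```text
(0.6205, 0.1515, 0.03, 179) d [-2.3 -3.4 89.3] rot [-0.02 -0.03  0.29] rows 1.788130391338282
(0.6205, 0.1515, 0.0065, 179) d [ -2.3  -3.4 112.8] rot [-0.02 -0.03  0.29] rows 2.2577288044957577
9.7 [0.6183 0.155  0.1193] [-179.9784   -0.0342  179.2923] F [-1.0725 -0.9375 -0.7481] open 0.03801217521402243 0.0
```

apply_moves(
  deltas=[
    {"fingers": 38, "delta_pos": [-2, -3.5, 40], "angular": [0, 0, 0.3]},
    {"fingers": 38, "delta_pos": [-2, -3.5, 75], "angular": [0, 0, 0.3]},
    {"fingers": 38, "delta_pos": [-2, -3.5, 95], "angular": [0, 0, 0.3]},
    {"fingers": 38, "delta_pos": [-2, -3.5, 105], "angular": [0, 0, 0.3]},
    {"fingers": 38, "delta_pos": [-2, -3.5, 105], "angular": [0, 0, 0.3]},
  ],
)

```text
clock: 10.2
tool_pos: [0.62, 0.1491, 0.014]
orientation: [-179.9, -0.1, 178.8]
force: [0.1, -0.8, -0.3]
opening: 0.0377
gripper_force: 0.0
```

```bash
python3 - <<'E'
from h import *
go((.6205,.1515,.0065,179))
S=ctrl.snapshot("side")
cv2.imwrite("pics/f.png",cv2.resize(S[215:290,160:260],None,fx=5,fy=5,interpolation=cv2.INTER_CUBIC)[:,:,::-1])
E
```

```text
(0.6205, 0.1515, 0.0065, 179) d [-0.5  2.5  7.5] rot [-0.05 -0.09 -0.18] rows 0.15759761104433004
10.2 [0.62   0.1491 0.014 ] [-179.9458   -0.0886  178.8232] F [ 0.1408 -0.7583 -0.3442] open 0.03770560023122116 0.0
```

View pics/f.png

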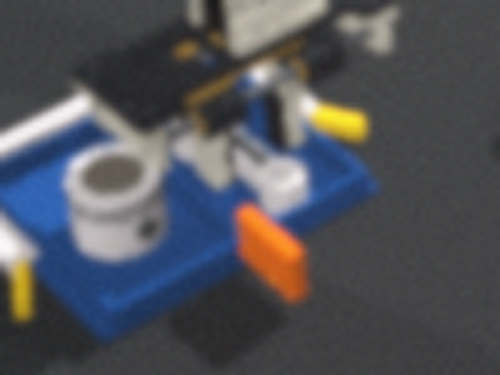

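The fingers straddle the shank at crop (215,165) and (290,125), clear of the piston. Going down the last 7 mm and closing.

apply_moves(
  deltas=[
    {"fingers": 38, "delta_pos": [0, 2, 4], "angular": [0, 0, -0.2]},
    {"fingers": 38, "delta_pos": [0, 2, 7], "angular": [0, 0, -0.2]},
    {"fingers": 25, "delta_pos": [0, 2, 7], "angular": [0, 0, -0.2]},
    {"fingers": 10, "delta_pos": [0, 2, 7], "angular": [0, 0, -0.2]},
    {"fingers": 5, "delta_pos": [0, 2, 7], "angular": [0, 0, -0.2]},
    {"fingers": 5, "delta_pos": [0, 2, 7], "angular": [0, 0, -0.2]},
    {"fingers": 5, "delta_pos": [0, 2, 7], "angular": [0, 0, -0.2]},
    {"fingers": 5, "delta_pos": [0, 2, 7], "angular": [0, 0, -0.2]},
  ],
)

```text
clock: 11.05
tool_pos: [0.6208, 0.152, 0.008]
orientation: [180.0, 0.0, 179.1]
force: [-1.4, -0.2, 3.2]
opening: 0.0157
gripper_force: 30.0
```

apply_moves(
  deltas=[
    {"fingers": 5, "delta_pos": [0, 0, -10], "angular": [0, 0, 0]},
    {"fingers": 5, "delta_pos": [0, 0, -25], "angular": [0, 0, 0]},
    {"fingers": 5, "delta_pos": [0, 0, -50], "angular": [0, 0, 0]},
    {"fingers": 5, "delta_pos": [0, 0, -85], "angular": [0, 0, 0]},
    {"fingers": 5, "delta_pos": [0, 0, -125], "angular": [0, 0, 0]},
    {"fingers": 5, "delta_pos": [0, 0, -160], "angular": [0, 0, 0]},
    {"fingers": 5, "delta_pos": [0, 0, -185], "angular": [0, 0, 0]},
    {"fingers": 5, "delta_pos": [0, 0, -192], "angular": [0, 0, 0]},
    {"fingers": 5, "delta_pos": [0, 0, -192], "angular": [0, 0, 0]},
  ],
)

```text
clock: 11.95
tool_pos: [0.621, 0.1523, 0.2015]
orientation: [179.9, 0.1, 179.1]
force: [0.8, 0.4, -2.8]
opening: 0.0158
gripper_force: 30.0
```

```bash
python3 - <<'E'
from h import *
go((.45,-.1,.2,101.4),(.59,-.19,.192,101.4))
S=ctrl.snapshot("side");T=ctrl.snapshot("top")
cv2.imwrite("pics/s5.png",S[:,:,::-1]);cv2.imwrite("pics/t5.png",T[:,:,::-1])
print(tray(T)["far"])
E
```

```text
(0.45, -0.1, 0.2, 101.4) d [ 166.9 -255.     0.7] rot [ 0.17  0.05 77.67] rows 6.094780325771512
(0.59, -0.19, 0.192, 101.4) d [  25.4 -342.7    8.9] rot [ 0.17  0.05 77.67] rows 6.87562687429108
11.95 [0.621  0.1523 0.2015] [179.9063   0.1364 179.0714] F [ 0.8279  0.3503 -2.763 ] open 0.015770143278986338 29.993577897548676
(array([0.6559, 0.1998]), np.float64(0.016676687102042717))
```

apply_moves(
  deltas=[
    {"fingers": 5, "delta_pos": [15, -15, 0], "angular": [0, 0, 5]},
    {"fingers": 5, "delta_pos": [40, -45, 0], "angular": [0, 0, 12]},
    {"fingers": 5, "delta_pos": [70, -80, 0], "angular": [0, 0, 20]},
    {"fingers": 5, "delta_pos": [90, -120, 0], "angular": [0, 0, 28]},
    {"fingers": 5, "delta_pos": [90, -165, 0], "angular": [0, 0, 36]},
    {"fingers": 5, "delta_pos": [90, -210, 0], "angular": [0, 0, 44]},
    {"fingers": 5, "delta_pos": [85, -250, 0], "angular": [0, 0, 52]},
    {"fingers": 5, "delta_pos": [70, -290, 0], "angular": [0, 0, 60]},
    {"fingers": 5, "delta_pos": [55, -320, 0], "angular": [0, 0, 68]},
    {"fingers": 5, "delta_pos": [45, -335, 0], "angular": [0, 0, 73]},
  ],
)

```text
clock: 13.05
tool_pos: [0.5697, -0.1847, 0.1975]
orientation: [-179.8, -0.1, 105.6]
force: [0.4, 1.3, -1.5]
opening: 0.016
gripper_force: 30.0
```

```bash
python3 - <<'E'
from h import *
go((.59,-.19,.192,101.4))
E
```

```text
(0.59, -0.19, 0.192, 101.4) d [-10.6  18.1   5.4] rot [-0.2  -0.05  4.24] rows 0.4331587274756472
13.05 [ 0.5697 -0.1847  0.1975] [-179.8051   -0.0539  105.6414] F [ 0.3506  1.2881 -1.5284] open 0.01600361904607019 29.991982877254486
```

apply_moves(
  deltas=[
    {"fingers": 5, "delta_pos": [-3, 6, 2], "angular": [0, 0, 1.5]},
    {"fingers": 5, "delta_pos": [-7, 12, 4], "angular": [0, 0, 3]},
    {"fingers": 5, "delta_pos": [-10.5, 18, 5.5], "angular": [-0.2, 0, 4.2]},
    {"fingers": 5, "delta_pos": [-10.5, 18, 5.5], "angular": [-0.2, 0, 4.2]},
    {"fingers": 5, "delta_pos": [-10.5, 18, 5.5], "angular": [-0.2, 0, 4.2]},
    {"fingers": 5, "delta_pos": [-10.5, 18, 5.5], "angular": [-0.2, 0, 4.2]},
  ],
)

```text
clock: 13.65
tool_pos: [0.5903, -0.1868, 0.1944]
orientation: [179.8, -0.0, 101.9]
force: [0.6, 0.4, -1.6]
opening: 0.0155
gripper_force: 30.0
```

```bash
python3 - <<'E'
from h import *
go((.59,-.19,.192,101.4))
S=ctrl.snapshot("side");T=ctrl.snapshot("top")
cv2.imwrite("pics/s6.png",S[:,:,::-1]);cv2.imwrite("pics/t6.png",T[:,:,::-1])
a=cv2.resize(S[110:240,215:345],None,fx=3,fy=3,interpolation=cv2.INTER_CUBIC);b=cv2.resize(T[110:240,240:370],None,fx=3,fy=3,interpolation=cv2.INTER_CUBIC)
cv2.imwrite("pics/g.png",np.hstack([a,b])[:,:,::-1])
for k,v in tray(T).items(): print(k,v[0],np.degrees(np.arctan(v[1])))
print(proj("side",[[.59,-.19,.2]]),proj("side",[[.59+.048*.198,-.19-.048*.98,.2+.012],[.59-.037*.198,-.19+.037*.98,.2+.012]]))
E
```

```text
(0.59, -0.19, 0.192, 101.4) d [-3.1 -1.   2.4] rot [ 0.21 -0.01  0.55] rows 0.08083123540190666
13.65 [ 0.5903 -0.1868  0.1944] [179.7904  -0.0097 101.9453] F [ 0.6366  0.3642 -1.5792] open 0.015487272322173182 29.99351531267166
far [0.7252 0.2113] 2.5389350815516374
near [0.5581 0.2018] 2.9372866627219887
L [0.636  0.3009] -4.969831665235632
R [0.6417 0.1129] -1.5784292960932829
[[290.0625 163.7465]] [[297.451  155.192 ]
 [284.3221 165.0634]]
```

View pics/g.png

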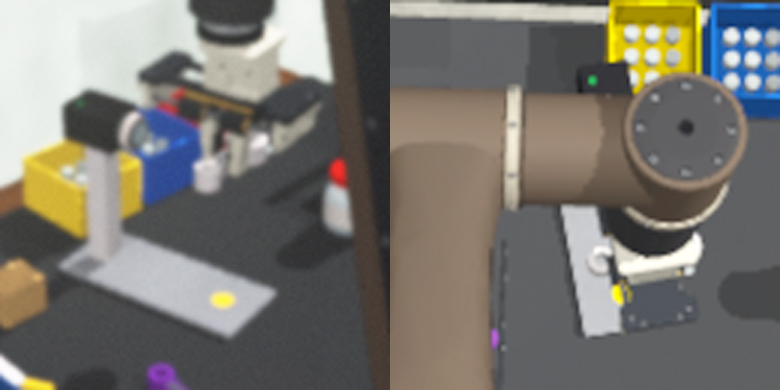

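The side view shows the rod held crosswise in front of the lens, with the small eye at crop (207,172) and the big eye partly hidden at (258,148). In the top view the small eye is at crop (600,260). I'll triangulate the small eye to check position and level.

```bash
python3 - <<'E'
from h import *
T=cv2.imread("pics/t6.png")[:,:,::-1].copy();S=cv2.imread("pics/s6.png")[:,:,::-1].copy()
for n,im,box in(("top",T,(303,190,315,202)),("side",S,(277,158,291,177))):
    for c,s,m in blobs(n,im,(0,0,175),(179,60,255),box,10): print(n,c,s)
def tri(a,b):
    o1,d1=ray("top",a);o2,d2=ray("side",b);d1,d2=d1[0],d2[0]
    t=np.linalg.lstsq(np.c_[d1,-d2],o2-o1,rcond=None)[0];p,q=o1+d1*t[0],o2+d2*t[1];return (p+q)/2,np.linalg.norm(p-q)
print(tri((309.7,196.3),(283.7,164.7)), plane("top",(309.7,196.3),.2145))
o=ctrl.get_obs();u=np.array([np.sin(np.radians(11.9)),-np.cos(np.radians(11.9))])
print("expected small eye if grasp centred",o["tool_pos"][:2]-.037*u, o["tool_pos"][2]+.008+.012)
c=plane("top",(317.06,207.43),.008)[0],plane("side",(288.58,209.42),.008)[0];print(c,tri((317.06,207.43),(288.58,209.42)))
# lens triangulation / stand yaw check: spot to plate midline
E
```

```text
top [307.3727 194.9545] [303 190  12  12 110]
side [283.5352 166.9859] [280 162   8  11  71]
(array([ 0.5824, -0.1494,  0.2154]), np.float64(0.0013508750069770466)) [[ 0.5831 -0.149   0.2145]]
expected small eye if grasp centred [ 0.5827 -0.1508] 0.21456793852871228
(array([ 0.5911, -0.1901,  0.008 ]), array([ 0.5887, -0.1895,  0.008 ])) (array([ 0.5908, -0.1906,  0.0065]), np.float64(0.0014838136299022047))
```

apply_moves(
  deltas=[
    {"fingers": 5, "delta_pos": [-3.5, -1, 2.4], "angular": [0.1, 0, 0.5]},
    {"fingers": 5, "delta_pos": [-3.5, -1, 2.4], "angular": [0.1, 0, 0.5]},
    {"fingers": 5, "delta_pos": [-3.5, -1, 2.4], "angular": [0.1, 0, 0.5]},
    {"fingers": 5, "delta_pos": [-3.5, -1, 2.4], "angular": [0.1, 0, 0.5]},
    {"fingers": 5, "delta_pos": [-3.5, -1, 2.4], "angular": [0.1, 0, 0.5]},
    {"fingers": 5, "delta_pos": [-3.5, -1, 2.4], "angular": [0.1, 0, 0.5]},
  ],
)

```text
clock: 14.35
tool_pos: [0.5902, -0.191, 0.1918]
orientation: [179.9, -0.0, 101.4]
force: [0.8, 0.2, -2.6]
opening: 0.0159
gripper_force: 30.0
```

```bash
python3 - <<'E'
from h import *
go((.59,-.1905,.192,101.4))
S=ctrl.snapshot("side");T=ctrl.snapshot("top")
for n,im,box in(("top",T,(303,190,315,202)),("side",S,(277,158,291,177))):
    for c,s,m in blobs(n,im,(0,0,175),(179,60,255),box,10): print(n,c,s)
print(ctrl.get_obs()["qvel"])
E
```

```text
(0.59, -0.1905, 0.192, 101.4) d [ 0.5 -0.1 -0.2] rot [ 0.1  -0.01 -0.03] rows 0.010911907982166229
14.35 [ 0.5902 -0.191   0.1918] [179.899   -0.0103 101.3707] F [ 0.8     0.1789 -2.6334] open 0.015904916640757598 29.993566274642944
top [307.9032 195.0565] [303 190  12  12 124]
side [284.411  167.1507] [280 162   9  11  73]
[ 0.0077  0.0801  0.0936 -0.0816 -0.0066 -0.0434]
```

On target and still, so I'm handing in.

```bash
python3 -c "
from plant import ctrl
print(ctrl.close_job())"
```

```text
the job is handed in; nothing more can be done
None
```

Handed in at about 14.4 s: the tray is pushed home against the back stop with the piston still in it, and the rod is held still and level in front of the lens, measured within about 2 mm of the viewing point; no verdict was returned.

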